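# Run a fingertip along the tube row to shut its lids

### The job

Run your fingertips lightly along the row of five orange-lidded tubes in the aluminium cooler, from the hinge side of the lids, so that every orange lid folds down fully shut. Press gently, do not bend any lid backwards, and leave the cooler standing where it is. Leave the blue lids open and the flask, bottle and timer where they are.

Things in the scene. Friction and masses are not known exactly. Their poses are not given: they have to be found in the camera images.
- cooler: loose aluminium tube cooler, 1.6 kg, 92 (x) by 164 (y) by 45 mm; origin under its centre, z up. Two rows of 5 ml snap-lid tubes run along its y, tubes 27 mm apart: five amber tubes, orange lids, at local x = -21 mm; three white tubes, blue lids, at x = +21 mm, y = -54, 0, +27 mm. Tubes are 19 mm across, rims 64 mm above the table. All lids hinge at the -y side of their tube and slope up towards +y
- flask: loose small culture flask, clear with a pink base, with red screw cap lying flat, 50 x 98 x 26 mm, origin under the centre of its 72 mm long box part; bystander
- bottle: loose glass bottle with blue cap and paper label, 54 mm diameter, 105 mm tall, origin at centre of its base; bystander
- timer: loose white bench timer lying flat, 62 x 62 x 18 mm, origin at centre of its underside; bystander
- seat1 (a point): point fixed on the cooler, on the axis of orange-lidded tube 1 (tube 1 is at the -y end of the row, tube 5 at the +y end), 68 mm above the table: where the centre of that lid's upper face lies when the lid is shut; its axes are those of the cooler
- seat2 (a point): point fixed on the cooler, on the axis of orange-lidded tube 2 (tube 1 is at the -y end of the row, tube 5 at the +y end), 68 mm above the table: where the centre of that lid's upper face lies when the lid is shut; its axes are those of the cooler
- seat3 (a point): point fixed on the cooler, on the axis of orange-lidded tube 3 (tube 1 is at the -y end of the row, tube 5 at the +y end), 68 mm above the table: where the centre of that lid's upper face lies when the lid is shut; its axes are those of the cooler
- seat4 (a point): point fixed on the cooler, on the axis of orange-lidded tube 4 (tube 1 is at the -y end of the row, tube 5 at the +y end), 68 mm above the table: where the centre of that lid's upper face lies when the lid is shut; its axes are those of the cooler
- seat5 (a point): point fixed on the cooler, on the axis of orange-lidded tube 5 (tube 1 is at the -y end of the row, tube 5 at the +y end), 68 mm above the table: where the centre of that lid's upper face lies when the lid is shut; its axes are those of the cooler
- lid1 (a joint): opening angle of orange lid 1, rad: 0 shut and level, end stop 2.1; starts 0.5 to 1.2. Hinge axis along the cooler's x, 11.5 mm from the tube axis on the -y side, 66 mm above the table. Lid: disc 19 mm across, 4 mm thick, with a thumb tab ending 26 mm from the hinge. Stiff light hinge (0.004 N m, 1 to 3 N of fingertip push): stays where it is left, no spring, no click
- lid2 (a joint): opening angle of orange lid 2, rad: 0 shut and level, end stop 2.1; starts 0.5 to 1.2. Hinge axis along the cooler's x, 11.5 mm from the tube axis on the -y side, 66 mm above the table. Lid: disc 19 mm across, 4 mm thick, with a thumb tab ending 26 mm from the hinge. Stiff light hinge (0.004 N m, 1 to 3 N of fingertip push): stays where it is left, no spring, no click
- lid3 (a joint): opening angle of orange lid 3, rad: 0 shut and level, end stop 2.1; starts 0.5 to 1.2. Hinge axis along the cooler's x, 11.5 mm from the tube axis on the -y side, 66 mm above the table. Lid: disc 19 mm across, 4 mm thick, with a thumb tab ending 26 mm from the hinge. Stiff light hinge (0.004 N m, 1 to 3 N of fingertip push): stays where it is left, no spring, no click
- lid4 (a joint): opening angle of orange lid 4, rad: 0 shut and level, end stop 2.1; starts 0.5 to 1.2. Hinge axis along the cooler's x, 11.5 mm from the tube axis on the -y side, 66 mm above the table. Lid: disc 19 mm across, 4 mm thick, with a thumb tab ending 26 mm from the hinge. Stiff light hinge (0.004 N m, 1 to 3 N of fingertip push): stays where it is left, no spring, no click
- lid5 (a joint): opening angle of orange lid 5, rad: 0 shut and level, end stop 2.1; starts 0.5 to 1.2. Hinge axis along the cooler's x, 11.5 mm from the tube axis on the -y side, 66 mm above the table. Lid: disc 19 mm across, 4 mm thick, with a thumb tab ending 26 mm from the hinge. Stiff light hinge (0.004 N m, 1 to 3 N of fingertip push): stays where it is left, no spring, no click
- blue1 (a joint): opening angle of blue lid 1, built and measured like the orange ones; stands open at about 1.3 to 1.55 and is to stay so
- blue2 (a joint): opening angle of blue lid 2, built and measured like the orange ones; stands open at about 1.3 to 1.55 and is to stay so
- blue3 (a joint): opening angle of blue lid 3, built and measured like the orange ones; stands open at about 1.3 to 1.55 and is to stay so
There are look-alikes about, which are no part of the job. There is more than one size of the cooler; the job needs the middle-sized.

How it is judged:
By the outcome, as a careful person would: the job done as asked, in the order asked, and still so for the second after the job is handed in, with the robot touching nothing.
It also fails if it takes over 42 s, if anything falls off the work surface, if the arm or the gripper's body presses on something with over 40 N, if the wrist force passes 120 N, or if a joint passes its speed limit or range.

### The arm

A 7-joint arm with a two-finger parallel gripper is mounted at the origin on the work surface. World frame = base frame: x ahead of the robot, y to its left, z up, the work surface at z = 0. Lengths are in mm, angles in rad, forces in N, time in s.
With the tool pointing down it reaches from about 400 to 900 mm from the base axis. Payload 5.6 kg.
Tool frame: the origin (TCP) lies midway between the tips of the shut fingers; the grasp point (between the pads) lies 19 mm behind it; z points along the fingers, y is the direction in which the jaws open and shut (so a half turn about z gives the same grasp; the last joint's range is limited). The gripper opens to 92 mm and grips with 3 to 60 N. Pads are 20 mm wide; open, the fingers measure 128 mm over their backs; the gripper's body (75 mm by 189 mm) begins 69 mm behind the grasp point.
Start: joints at [-1.239, 0.468, -0.012, 1.603, 0.006, 1.071, -0.056], TCP at [237.997, 604.869, 214.592] pointing down, gripper open.
Joint ranges: [-2.53, 2.53], [-0.31, 2.02], [-1.57, 1.55], [0.28, 2.44], [-1.29, 4.43], [0.15, 1.84], [-2.92, 2.92]. Speed limits (rad/s): [2.57, 2.57, 3.14, 3.14, 3.14, 3.14, 3.14].

### API

Orientations are given as a rotation vector (axis times angle).
In Python, from bench import robot, cams gives the robot as it stands. The module is installed in compiled form; this text tells all that it offers.
- The arm moves only by the tool arm_command, never from a script. Its argument "plan" is a list of rows, each an object with "slide": the shift along the tool's x, y, z in mm, a list of three; "spin": the turn about the tool's z in degrees. In form: [{"slide": [tx, ty, tz], "spin": spin}, ...]. A call has 1 to 12 rows; each row is the pose to reach, as a shift and turn from the pose commanded when the call began, along the tool's axes at that moment; what a row does not reach only later rows make up. A row lasts 1/8 s, in which the tool goes at most 62.5 mm and 10.7 degrees, less where a joint would pass 70% of its speed; a pose out of reach is approached as far as the arm can. A call with a gripper value outside its range is refused whole. "fingers" is the opening, from 0 (shut) to 1 (fully open), set as the call begins (left out, the last holds). The fingers move at their own pace and stop on an object; the grip force is fixed at half the most. Time passes only in rows, so rows that repeat a pose let the fingers close. It gives the time, the measured TCP pose, the force and the opening at its end, in the units of the state.
- robot.state(): the state, without advancing time (a new reading comes with each control period).
- cams.camera(name): name is "scene" or "side" or "wrist"; returns the picture (420x560x3 uint8, red, green, blue); there is no depth.
- cams.get_calibration(name): a dict with "fx", "fy", "cx", "cy" (pixels), "R" (3x3) and "t" (3): a world point X has camera coordinates R X + t. Camera axes: x right, y down, z forward; pixel columns grow to the right and rows downward; lengths in mm; the calibration is good to about 2 mm. A picture is of the moment at which its call begins: read the wrist's pose just before it. get_calibration takes no time and is no camera call; for the wrist camera it gives the pose at the moment of the call.
- robot.close_job(): hands the job in, once; it reports no verdict.
The state is a dict: "time_s": time; "qpos": joint angles; "dq": joint speeds; "tau": joint torques, N m; "tool_pos": TCP position; "tool_rot": TCP orientation; "ft_force": force on the tool from outside, world axes, zero at the start; "torque": the same for the moment, N m; "gripper_width": finger opening in mm.
Only numpy, scipy, OpenCV 4.12 (cv2) and the standard library are available. Lean on these libraries where they do the work, as an engineer would, in place of code of your own. Each camera call takes 0.05 s, during which the arm holds its last target. There are 200 camera calls.

## Working session

There is one attempt and no reset: what is moved stays moved. The work goes in short steps, Python scripts to look and compute and a tool call to move; the robot and the scene stay as the last step left them, time stands still between calls to the robot, and variables do not carry over. Pictures are saved under pics/ and viewed, about 8 in all and at most 12, crops included, and the job is handed in when it is done.

Besides the shell and the picture viewer there is one more tool, called after "Call:" as a command line: name --argument value ..., lists and objects as JSON in quotes. arm_command: Moves the arm, as the interface text tells. Its arguments: {"type":"object","properties":{"plan":{"type":"array","items":{"type":"object","properties":{"slide":{"type":"array","items":{"type":"number"}},"spin":{"type":"number"}}}},"fingers":{"type":"number"}},"required":["plan"]}

```bash
mkdir -p pics; python3 - <<'E'
from bench import robot,cams
import cv2,numpy as np
s=robot.state();print({k:np.round(v,3) for k,v in s.items()})
for n in("scene","side","wrist"):
    c=cams.get_calibration(n);print(n,{k:np.round(v,3).tolist() for k,v in c.items()})
    cv2.imwrite(f"pics/{n}0.png",cams.camera(n)[:,:,::-1])
E
```

```text
{'time_s': np.float64(0.0), 'qpos': array([-1.239,  0.468, -0.012,  1.604,  0.006,  1.071, -0.056]), 'dq': array([ 0.001,  0.   ,  0.001, -0.001, -0.   , -0.001, -0.   ]), 'tau': array([ 1.0000e-03, -5.2058e+01, -1.2000e-02, -2.4375e+01, -5.7000e-02,
        1.7000e-02,  0.0000e+00]), 'tool_pos': array([237.8  , 604.347, 213.652]), 'tool_rot': array([-5.850e-01, -3.086e+00,  3.000e-03]), 'ft_force': array([0.689, 0.278, 0.539]), 'torque': array([-0.03 , -0.008, -0.049]), 'gripper_width': np.float64(92.395)}
scene {'fx': 469.742, 'fy': 469.742, 'cx': 287.148, 'cy': 212.905, 'R': [[-0.38, 0.925, 0.013], [0.78, 0.328, -0.532], [-0.497, -0.192, -0.846]], 't': [208.314, -398.955, 1338.76]}
side {'fx': 476.489, 'fy': 476.489, 'cx': 287.118, 'cy': 207.137, 'R': [[0.927, -0.376, 0.003], [-0.247, -0.615, -0.749], [0.283, 0.694, -0.662]], 't': [-490.403, 213.737, 776.129]}
wrist {'fx': 364.878, 'fy': 364.878, 'cx': 282.501, 'cy': 208.319, 'R': [[0.366, 0.931, -0.002], [0.897, -0.353, 0.266], [0.247, -0.099, -0.964]], 't': [-648.629, -30.403, 390.529]}
```

View pics/scene0.png

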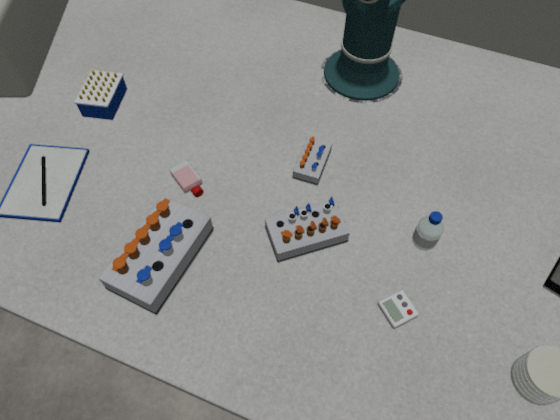

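View pics/side0.png

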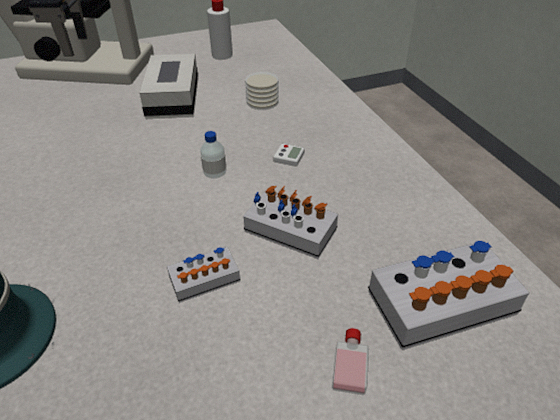

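Candidates for the cooler are the large one (scene 158,252), the medium one (308,230) and the small one (313,158). I'll measure their sizes and check in a close crop.

```bash
cat > h.py <<'E'
import cv2,numpy as np
from bench import robot,cams
def ray(c,uv,z):
    R=np.array(c["R"]);t=np.array(c["t"]);o=-R.T@t
    d=R.T@np.array([(uv[0]-c["cx"])/c["fx"],(uv[1]-c["cy"])/c["fy"],1.])
    return o+d*(z-o[2])/d[2]
def proj(c,X):
    p=np.array(c["R"])@np.array(X,float)+np.array(c["t"]);return np.array([c["cx"]+c["fx"]*p[0]/p[2],c["cy"]+c["fy"]*p[1]/p[2]])
def orange(im):
    h=cv2.cvtColor(im,cv2.COLOR_BGR2HSV);return cv2.inRange(h,(5,170,60),(18,255,255))
def blobs(m,lo=8):
    n,l,s,c=cv2.connectedComponentsWithStats(m);return [(c[i].round(1),s[i,4]) for i in range(1,n) if s[i,4]>=lo]
E
python3 - <<'E'
from h import *
ims=[]
for n,(x,y) in(("scene",(250,180)),("side",(230,165))):
    im=cv2.imread(f"pics/{n}0.png");c=cams.get_calibration(n)
    for b,a in blobs(orange(im)): print(n,b,a,ray(c,b,70).round(0)[:2])
    ims.append(cv2.resize(im[y:y+100,x:x+130],None,fx=6,fy=6,interpolation=2)[:,:])
cv2.imwrite("pics/crop0.png",cv2.resize(np.vstack(ims),None,fx=.5,fy=.5))
E
```

```text
scene [306.7 151.9] 101 [385. -19.]
scene [140.  235.9] 715 [ 727. -255.]
scene [334.7 221.1] 53 [538. 103.]
scene [324.5 222.3] 24 [549.  84.]
scene [312.5 225.6] 25 [566.  64.]
scene [299.3 229.3] 34 [585.  42.]
scene [322. 228.] 11 [564.  84.]
scene [309.7 231.7] 15 [582.  64.]
scene [286.  234.6] 60 [608.  21.]
scene [297.3 235.4] 11 [601.  43.]
side [270.6 191. ] 60 [534. 100.]
side [280.4 192.9] 31 [550.  88.]
side [292.6 197.1] 32 [568.  67.]
side [284.6 199.6] 16 [550.  65.]
side [307.  204.8] 75 [585.  35.]
side [297. 204.] 11 [568.  44.]
side [320.3 207.5] 73 [605.  18.]
side [202.9 269.1] 245 [357. -49.]
side [461.2 283.7] 1240 [ 738. -237.]
side [480.4 290.1] 14 [ 759. -259.]
side [463.2 295.1] 8 [ 727. -257.]
```

View pics/crop0.png

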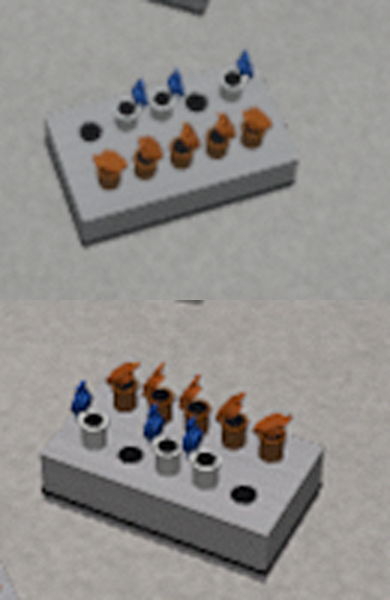

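The middle-sized cooler is at scene (308,230): its row is about 108 mm long. The isolated blue tube marks the -y end, so +y runs from about (536,102) to (605,18) in the world. Next I'll work out the move to a hover with a close wrist look.

```bash
python3 - <<'E'
from h import *
s=robot.state();T=cv2.Rodrigues(s["tool_rot"])[0];print(T.round(3).tolist())
c=cams.get_calibration("wrist");R=c["R"];o=-R.T@c["t"]
print("cam in tool",(T.T@(o-s["tool_pos"])).round(1),"axis in tool",(T.T@R[2]).round(3),"imgx in tool",(T.T@R[0]).round(2))
y=np.array([605-536,18-102,0.]);y/=np.linalg.norm(y);v=T.T@y
print("cooler y in tool",v.round(3),"angle",np.degrees(np.arctan2(v[1],v[0])))
print((T.T@(np.array([572,60,214])-s["tool_pos"])).round(1))
E
```

```text
[[-0.931, 0.366, -0.0], [0.366, 0.931, -0.001], [-0.0, -0.001, -1.0]]
cam in tool [  74.5   -0.5 -169.8] axis in tool [-0.266  0.     0.964] imgx in tool [ 0.  1. -0.]
cooler y in tool [-0.874 -0.487  0.001] angle -150.87725965551402
[-5.103e+02 -3.843e+02  4.000e-01]
```

Call:
arm_command --fingers 0 --plan '[{"slide": [-30, -20, 0], "spin": 3}, {"slide": [-80, -60, 0], "spin": 6}, {"slide": [-130, -98, 0], "spin": 9}, {"slide": [-180, -136, 0], "spin": 12}, {"slide": [-230, -173, 0], "spin": 15}, {"slide": [-280, -211, 0], "spin": 18}, {"slide": [-330, -249, 0], "spin": 21}, {"slide": [-380, -286, 0], "spin": 24}, {"slide": [-430, -324, 0], "spin": 27}, {"slide": [-475, -358, 0], "spin": 29}, {"slide": [-500, -377, 0], "spin": 29}, {"slide": [-510, -384, 0], "spin": 29}]'

```text
time_s: 1.65
tool_pos: [572.4, 58.7, 214.3]
tool_rot: [-1.344, -2.84, 0.001]
ft_force: [-0.2, 0.7, -0.5]
gripper_width: 0.2
```

Call:
arm_command --plan '[{"slide": [0, 0, 0], "spin": 0}, {"slide": [0, 0, 0], "spin": 0}]'

```text
time_s: 1.9
tool_pos: [571.2, 62.8, 214.4]
tool_rot: [-1.335, -2.843, -0.001]
ft_force: [-0.0, -0.1, 0.0]
gripper_width: 0.5
```

```bash
python3 - <<'E'
from h import *
s=robot.state();c=cams.get_calibration("wrist");im=cams.camera("wrist")[:,:,::-1].copy()
np.savez("w1.npz",**c);cv2.imwrite("pics/w1.png",im);print(s["time_s"],s["tool_pos"].round(1),s["ft_force"],s["gripper_width"])
for b,a in blobs(orange(im),20): print(b,a,ray(c,b,70).round(1)[:2])
E
```

```text
1.9 [571.2  62.8 214.4] [-0.02386259 -0.09819509  0.00619312] 0.5256152386813667
[ 42.2 121.4] 1040 [375.3 -17.3]
[278.  134.3] 436 [534.3 100.8]
[278.7 163.8] 366 [550.7  81.8]
[279.3 194. ] 358 [568.2  61.5]
[280.2 229.4] 502 [589.8  36.6]
```

View pics/w1.png

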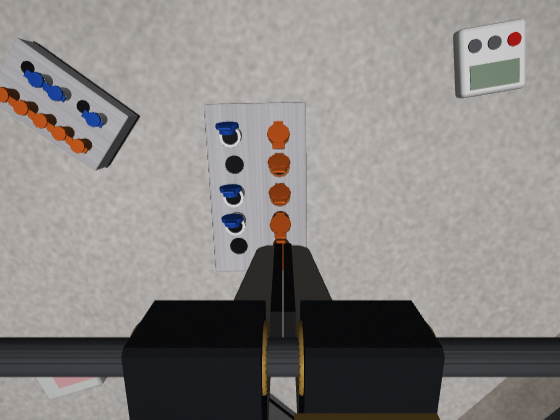

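The wrist view shows the orange row at u≈279, v 134–240, hinges at the top (-y). Blue-row holes are at (234,164) (y=-27) and (239,246) (y=+54). The top-face corners are (206,103), (305,102) and (217,271).

```bash
python3 - <<'E'
from h import *
c=dict(np.load("w1.npz"));im=cv2.imread("pics/w1.png")
g=cv2.cvtColor(im,cv2.COLOR_BGR2GRAY);hs=[]
for u,v in((234,164),(239,246)):
    m=np.zeros_like(g);m[v-15:v+16,u-13:u+14]=(g[v-15:v+16,u-13:u+14]<60)*255
    b=max(blobs(m),key=lambda k:k[1]);hs.append(ray(c,b[0],45));print(b,hs[-1].round(1))
k=[ray(c,p,45) for p in((206,103),(305,102),(217,271))]
print("len",np.linalg.norm(hs[1]-hs[0]),"W",np.linalg.norm(k[1]-k[0]),"L",np.linalg.norm(k[2]-k[0]))
y=(hs[1]-hs[0]);y/=np.linalg.norm(y);y2=k[2]-k[0];y2/=np.linalg.norm(y2);x=np.array([y[1],-y[0],0])
print("y",y,y2)
o=hs[0]-21*x+27*y;print("origin holes",o.round(1)," corners",((k[1]+k[2])/2).round(1))
s=robot.state();T=cv2.Rodrigues(s["tool_rot"])[0]
v=T.T@y;print("spin",np.degrees(np.arctan2(-v[1],-v[0])), np.degrees(np.arctan2(-(T.T@y2)[1],-(T.T@y2)[0])))
for i in range(5):
    P=o-21*x+(27*i-54)*y;P[2]=68;print(i+1,P.round(1),(T.T@(P-s["tool_pos"])).round(1))
P=o-21*x-82*y;P[2]=72;print("start",P,(T.T@(P-s["tool_pos"])).round(1))
# check in other views
for n in("scene","side"):
    cc=cams.get_calibration(n);print(n,[proj(cc,np.r_[(o-21*x+q*y)[:2],64]).round(0).tolist() for q in(-54,0,54)])
E
```

```text
(array([234.1, 164. ]), np.int32(247)) [520.9  52.1  45. ]
(array([238.5, 245.4]), np.int32(210)) [573.9  -9.3  45. ]
len 81.05437185211618 W 88.46393351925238 L 163.40135390974876
y [ 0.6527927  -0.75753659  0.        ] [ 0.64816327 -0.7615014   0.        ]
origin holes [554.5  45.4  45. ]  corners [554.9  45.8  45. ]
spin -1.07221982916037 -0.7229906913581651
1 [535.1 100.   68. ] [ 51.6  -4.1 146.6]
2 [552.8  79.5  68. ] [ 24.6  -3.6 146.5]
3 [570.4  59.1  68. ] [ -2.4  -3.1 146.5]
4 [588.   38.6  68. ] [-29.4  -2.6 146.5]
5 [605.6  18.2  68. ] [-56.3  -2.1 146.5]
start [516.85252072 121.19235575  72.        ] [ 79.6  -4.6 142.6]
scene [[333.0, 221.0], [310.0, 228.0], [285.0, 235.0]]
side [[271.0, 193.0], [295.0, 201.0], [320.0, 210.0]]
```

Call:
arm_command --plan '[{"slide": [40, -2, 0], "spin": -1}, {"slide": [83, -5, 20], "spin": -1}, {"slide": [83, -5, 60], "spin": -1}, {"slide": [83, -5, 95], "spin": -1}, {"slide": [83, -5, 120], "spin": -1}, {"slide": [83, -5, 135], "spin": -1}, {"slide": [83, -5, 142], "spin": -1}, {"slide": [83, -5, 142], "spin": -1}, {"slide": [83, -5, 142], "spin": -1}]'

```text
time_s: 3.08
tool_pos: [516.0, 121.9, 73.4]
tool_rot: [1.314, 2.852, 0.002]
ft_force: [-0.0, -1.1, 0.1]
gripper_width: 0.5
```

```bash
python3 - <<'E'
from h import *
s=robot.state();T=cv2.Rodrigues(s["tool_rot"])[0];print(s["time_s"],s["tool_pos"].round(1),s["ft_force"].round(1),T[:,0].round(4))
print((T.T@(np.array([605.6,18.2,68])-s["tool_pos"])).round(1))
im=np.hstack([cv2.resize(cams.camera("side")[120:270,190:390,::-1],(400,300)),cv2.resize(cams.camera("scene")[130:280,230:430,::-1],(400,300))]);cv2.imwrite("pics/d1.png",im)
E
```

```text
3.075 [516.  121.9  73.4] [-0.  -1.1  0.1] [-6.497e-01  7.602e-01 -6.000e-04]
[-137.     0.8    5.5]
```

View pics/d1.png

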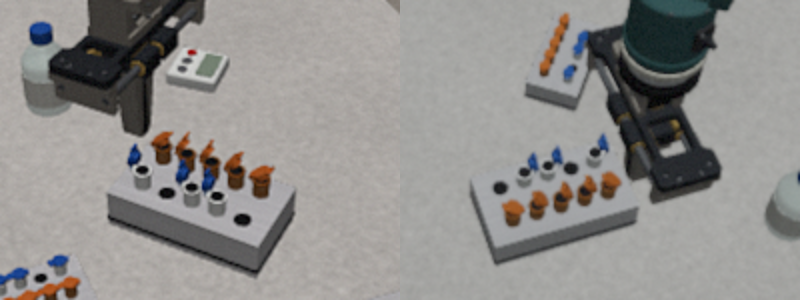

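The fingers are clear of the lids at the -y end. Now a first light pass at about z=73.

Call:
arm_command --plan '[{"slide": [-5, 1, 0], "spin": 0}, {"slide": [-12, 1, 0], "spin": 0}, {"slide": [-19, 1, 0], "spin": 0}, {"slide": [-26, 1, 0], "spin": 0}, {"slide": [-33, 1, 0], "spin": 0}, {"slide": [-40, 1, 0], "spin": 0}, {"slide": [-47, 1, 0], "spin": 0}, {"slide": [-54, 1, 0], "spin": 0}, {"slide": [-61, 1, 0], "spin": 0}, {"slide": [-68, 1, 0], "spin": 0}, {"slide": [-74, 1, 0], "spin": 0}, {"slide": [-78, 1, 0], "spin": 0}]'

```text
time_s: 4.68
tool_pos: [567.1, 62.5, 72.6]
tool_rot: [1.315, 2.853, -0.0]
ft_force: [0.5, -0.8, -0.6]
gripper_width: 0.5
```

```bash
python3 - <<'E'
from h import *
s=robot.state();print(s["time_s"],s["tool_pos"].round(1),s["ft_force"].round(1))
im=np.hstack([cv2.resize(cams.camera("side")[120:270,190:390,::-1],(400,300)),cv2.resize(cams.camera("scene")[130:280,230:430,::-1],(400,300))]);cv2.imwrite("pics/d2.png",im)
E
```

```text
4.675 [567.1  62.5  72.6] [ 0.5 -0.8 -0.6]
```

View pics/d2.png

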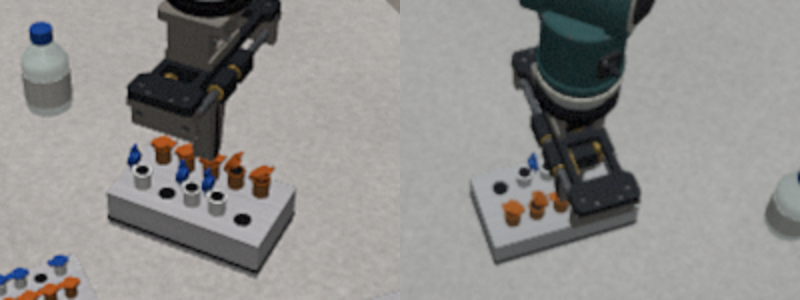

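Lids 1–2 have folded down, the forces are about 1 N and the cooler has not moved. Continuing the pass.

Call:
arm_command --plan '[{"slide": [-5, 0, 0], "spin": 0}, {"slide": [-12, 0, 0], "spin": 0}, {"slide": [-19, 0, 0], "spin": 0}, {"slide": [-26, 0, 0], "spin": 0}, {"slide": [-33, 0, 0], "spin": 0}, {"slide": [-40, 0, 0], "spin": 0}, {"slide": [-47, 0, 0], "spin": 0}, {"slide": [-54, 0, 0], "spin": 0}, {"slide": [-61, 0, 0], "spin": 0}, {"slide": [-67, 0, 0], "spin": 0}, {"slide": [-71, 0, 0], "spin": 0}, {"slide": [-71, 0, 0], "spin": 0}]'

```text
time_s: 6.28
tool_pos: [613.0, 8.7, 72.6]
tool_rot: [1.315, 2.853, -0.0]
ft_force: [0.9, -0.0, 0.1]
gripper_width: 0.3
```

```bash
python3 - <<'E'
from h import *
s=robot.state();T=cv2.Rodrigues(s["tool_rot"])[0];print(s["time_s"],s["tool_pos"].round(1),s["ft_force"].round(1))
for P in([605.6,18.2,68],[535.1,100,68],[515,123,68]):print((T.T@(np.array(P)-s["tool_pos"])).round(1))
E
```

```text
6.275 [613.    8.7  72.6] [ 0.9 -0.   0.1]
[12.1  0.5  4.6]
[120.1   0.    4.5]
[150.6  -0.3   4.5]
```

Call:
arm_command --plan '[{"slide": [0, 0, -15], "spin": 0}, {"slide": [20, 0, -22], "spin": 0}, {"slide": [50, 0, -22], "spin": 0}, {"slide": [80, 0, -22], "spin": 0}, {"slide": [110, 0, -22], "spin": 0}, {"slide": [135, 0, -22], "spin": 0}, {"slide": [151, 0, -22], "spin": 0}, {"slide": [151, 0, -12], "spin": 0}, {"slide": [151, 0, 0], "spin": 0}, {"slide": [151, 0, 3], "spin": 0}, {"slide": [151, 0, 3.3], "spin": 0}, {"slide": [151, 0, 3.3], "spin": 0}]'

```text
time_s: 7.78
tool_pos: [515.1, 123.4, 69.3]
tool_rot: [1.316, 2.853, -0.0]
ft_force: [0.4, -0.5, -0.6]
gripper_width: 0.2
```

Call:
arm_command --plan '[{"slide": [-5, 0, 0], "spin": 0}, {"slide": [-12, 0, 0], "spin": 0}, {"slide": [-19, 0, 0], "spin": 0}, {"slide": [-26, 0, 0], "spin": 0}, {"slide": [-33, 0, 0], "spin": 0}, {"slide": [-38, 0, 0], "spin": 0}, {"slide": [-40, 0, 0], "spin": 0}, {"slide": [-40, 0, 0], "spin": 0}]'

```text
time_s: 8.78
tool_pos: [540.8, 93.3, 69.3]
tool_rot: [-1.315, -2.853, 0.0]
ft_force: [-0.0, -0.4, -0.0]
gripper_width: 0.0
```

Call:
arm_command --plan '[{"slide": [5, 0, 0], "spin": 0}, {"slide": [5, 0, 0.5], "spin": 0}, {"slide": [5, 0, 1], "spin": 0}, {"slide": [5, 0, 1], "spin": 0}, {"slide": [5, 0, 1], "spin": 0}]'

```text
time_s: 9.4
tool_pos: [537.4, 97.6, 68.4]
tool_rot: [-1.314, -2.853, -0.0]
ft_force: [-1.9, 1.5, 3.9]
gripper_width: 0.5
```

Call:
arm_command --plan '[{"slide": [0, 0, 0.3], "spin": 0}, {"slide": [0, 0, 0.5], "spin": 0}, {"slide": [0, 0, 0.5], "spin": 0}, {"slide": [0, 0, 0.5], "spin": 0}]'

```text
time_s: 9.9
tool_pos: [537.4, 97.6, 68.4]
tool_rot: [-1.314, -2.853, -0.001]
ft_force: [-2.2, 0.9, 8.0]
gripper_width: 0.3
```

The lid bottoms at z=68.4 while the force rises to 8 N, so lid 1 is shut. I'll sweep on at this height with a light pressure of about 5 N.

Call:
arm_command --plan '[{"slide": [-3, 0, -0.4], "spin": 0}, {"slide": [-8, 0, -0.4], "spin": 0}, {"slide": [-13, 0, -0.4], "spin": 0}, {"slide": [-18, 0, -0.4], "spin": 0}, {"slide": [-23, 0, -0.4], "spin": 0}, {"slide": [-28, 0, -0.4], "spin": 0}, {"slide": [-28, 0, -0.4], "spin": 0}]'

```text
time_s: 10.78
tool_pos: [556.5, 75.4, 68.4]
tool_rot: [1.315, 2.852, 0.001]
ft_force: [0.4, 1.6, 4.6]
gripper_width: 0.6
```

Call:
arm_command --plan '[{"slide": [-5, 0, 0], "spin": 0}, {"slide": [-11, 0, 0], "spin": 0}, {"slide": [-17, 0, 0], "spin": 0}, {"slide": [-22, 0, 0], "spin": 0}, {"slide": [-27, 0, 0], "spin": 0}, {"slide": [-27, 0, 0], "spin": 0}]'

```text
time_s: 11.52
tool_pos: [573.7, 55.3, 68.4]
tool_rot: [1.315, 2.853, 0.001]
ft_force: [-1.7, 2.4, 5.3]
gripper_width: 0.8
```

Call:
arm_command --plan '[{"slide": [-5, 0, 0], "spin": 0}, {"slide": [-11, 0, 0], "spin": 0}, {"slide": [-17, 0, 0], "spin": 0}, {"slide": [-22, 0, 0], "spin": 0}, {"slide": [-27, 0, 0], "spin": 0}, {"slide": [-27, 0, 0], "spin": 0}]'

```text
time_s: 12.28
tool_pos: [591.1, 34.8, 68.4]
tool_rot: [1.315, 2.853, 0.001]
ft_force: [-1.4, 2.2, 4.7]
gripper_width: 0.4
```

Call:
arm_command --plan '[{"slide": [-5, 0, 0], "spin": 0}, {"slide": [-11, 0, 0], "spin": 0}, {"slide": [-17, 0, 0], "spin": 0}, {"slide": [-22, 0, 0], "spin": 0}, {"slide": [-27, 0, 0], "spin": 0}, {"slide": [-27, 0, 0], "spin": 0}]'

```text
time_s: 13.02
tool_pos: [608.6, 14.4, 68.4]
tool_rot: [1.315, 2.853, 0.001]
ft_force: [-0.7, 2.3, 5.5]
gripper_width: 0.3
```

Call:
arm_command --plan '[{"slide": [0, 0, -5], "spin": 0}, {"slide": [0, 0, -20], "spin": 0}, {"slide": [0, 0, -50], "spin": 0}, {"slide": [-10, 0, -90], "spin": 0}, {"slide": [-10, 0, -110], "spin": 0}, {"slide": [-10, 0, -120], "spin": 0}, {"slide": [-10, 0, -120], "spin": 0}, {"slide": [-10, 0, -120], "spin": 0}]'

```text
time_s: 14.02
tool_pos: [614.1, 6.8, 187.2]
tool_rot: [-1.314, -2.852, 0.001]
ft_force: [0.2, 0.5, 0.0]
gripper_width: 0.4
```

```bash
python3 - <<'E'
from h import *
s=robot.state();print(s["time_s"],s["tool_pos"].round(1),s["ft_force"].round(1))
c=cams.get_calibration("wrist");w=cams.camera("wrist")[:,:,::-1].copy();cv2.imwrite("pics/w2.png",w)
p=[proj(c,[*q,68]).round(0) for q in((535.1,100),(605.6,18.2))];print(p)
u,v=((p[0]+p[1])/2).astype(int);u0=max(0,u-130);v0=max(0,v-110)
z=lambda a:cv2.resize(a,(400,300),interpolation=2)
sd=cams.camera("side")[:,:,::-1]
im=np.hstack([z(w[v0:v0+195,u0:u0+260]),z(sd[175:265,235:355])]);cv2.imwrite("pics/d3.png",im)
g=cams.camera("scene")[:,:,::-1];a=cv2.imread("pics/scene0.png");b=cv2.imread("pics/side0.png")
cv2.imwrite("pics/s3.png",g);cv2.imwrite("pics/sd3.png",sd)
E
```

```text
14.025 [614.1   6.8 187.2] [0.2 0.5 0. ]
[array([284.,  40.]), array([284., 185.])]
```

View pics/d3.png

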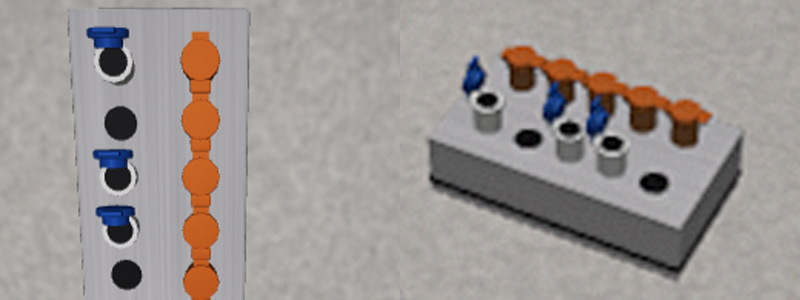

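All five orange lids lie flat and the blue lids stand open. One check that nothing else moved, then I hand in.

```bash
python3 - <<'E'
from h import *
a=cv2.imread("pics/side0.png");b=cv2.imread("pics/sd3.png")
d=(cv2.absdiff(a,b).max(2)>50).astype(np.uint8)*255
print(blobs(d,15))
a,b=(cv2.cvtColor(i,6) for i in(a,b))
for n,(x0,y0,x1,y1) in dict(cooler=(243,215,340,255),bottle=(195,128,232,180),timer=(270,140,308,168),flask=(330,325,375,395)).items():
    print(n,np.round(cv2.phaseCorrelate(np.float64(a[y0:y1,x0:x1]),np.float64(b[y0:y1,x0:x1])),2))if 0 else print(n,np.abs(a[y0:y1,x0:x1].astype(int)-b[y0:y1,x0:x1]).mean().round(2))
robot.close_job()
E
```

```text
[(array([342.2,  23. ]), np.int32(2412)), (array([52.9, 23.4]), np.int32(363)), (array([52.7, 12.4]), np.int32(33)), (array([79. , 26.5]), np.int32(189)), (array([329.9, 104.7]), np.int32(4321)), (array([290.5, 196.4]), np.int32(299)), (array([322.3, 207.1]), np.int32(63))]
cooler 5.51
bottle 5.91
timer 6.35
flask 6.05
the job is handed in; nothing more can be done
```

All five orange lids on the middle-sized cooler are folded flat shut, and I handed the job in at about 14 s of the 42 s allowed.

- **What I did:** I ran the shut fingertips along the row from the hinge side. The first pass was at about z = 73 mm. I then pressed along at z = 68.4 mm over all five lids. The force was mostly about 5 N, with 8 N as the highest reading, on lid 1.
- **Lids:** Over all five lids the fingertips bottomed at the same 68.4 mm, against a nominal 68 mm. The last wrist and side pictures show all five orange lids level and the three blue lids still open.
- **Cooler and bystanders:** Comparing the side view before and after shows changes only at the orange lids and in the arm and background area. The cooler, bottle, timer and flask show only noise-level differences.
- **Failed checks:** None failed or disagreed. The readings came only at the end of each move, so a brief force peak in between would not have shown.

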